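Put the calibration weights back in their block in order of size

TASK

The balance check is over: put the four loose calibration weights back into the wooden block, each standing upright in the well bored to its size, so that the row runs in order from the smallest weight to the largest. Set each weight down into its well rather than dropping it in, and leave the weight that is already home undisturbed.

Things in the scene. Friction and masses are not known exactly. Their poses are not given: they have to be found in the camera images.
- w50: The smallest of the four loose calibration weights: bare steel, standing upright on the bench at first. Round body 19 mm across and 19.5 mm tall, thin neck, round knob 16 mm across up to its full height of 31 mm; about 0.05 kg. Grasp the knob. Origin: centre of its underside; z up along its axis.
- w100: The second smallest of the four loose calibration weights: bare steel, standing upright on the bench at first. Round body 24 mm across and 24.5 mm tall, thin neck, round knob 21 mm across up to its full height of 39 mm; about 0.1 kg. Grasp the knob. Origin: centre of its underside; z up along its axis.
- w200: The second largest of the four loose calibration weights (the same as the one that already sits in the block): bare steel, standing upright on the bench at first. Round body 30 mm across and 31 mm tall, thin neck, round knob 26 mm across up to its full height of 49 mm; about 0.2 kg. Grasp the knob. Origin: centre of its underside; z up along its axis.
- w500: The largest of the four loose calibration weights: bare steel, standing upright on the bench at first. Round body 41 mm across and 43 mm tall, thin neck, round knob 35 mm across up to its full height of 66 mm; about 0.5 kg. Grasp the knob. Origin: centre of its underside; z up along its axis.
- well_50 (a point): Floor centre of the well for the smallest loose weight, at the small end of the row. 12 mm deep, tapering from 30 mm across at the block's top to 22 mm at the floor, which has grey felt and lies 10 mm above the bench. A weight is home when its underside's centre is here. z up; y along the row to the large end.
- well_100 (a point): Floor centre of the well for the second smallest loose weight, second from the small end. 12 mm deep, tapering from 35 mm across at the block's top to 27 mm at the floor, which has grey felt and lies 10 mm above the bench. A weight is home when its underside's centre is here. z up; y along the row to the large end.
- well_200 (a point): Floor centre of the well for the second largest loose weight, third from the small end: the empty one of two equal wells. 12 mm deep, tapering from 41 mm across at the block's top to 33 mm at the floor, which has grey felt and lies 10 mm above the bench. A weight is home when its underside's centre is here. z up; y along the row to the large end.
- well_500 (a point): Floor centre of the well for the largest loose weight, at the large end of the row. 12 mm deep, tapering from 52 mm across at the block's top to 44 mm at the floor, which has grey felt and lies 10 mm above the bench. A weight is home when its underside's centre is here. z up; y along the row to the large end.
- block: Wooden block, fixed, 64 x 236 mm, 22 mm high, at any angle on the bench; five round wells in a row, in order of size. Origin: on the bench under the row; y runs along the row to the large end, z up. Wells at x = 0, y = -90, -52.5, -9.5, +36.5 (holds the weight that is home) and +88 mm. Fingers have free room across the row; along it, weights stand only 16 mm apart.
- w200_home: The one weight that already stands in the block, in the fourth well from the small end: steel, 30 mm in diameter, 49 mm tall, its top 59 mm above the bench. Origin: centre of its underside. Loose; it must stay where it is.
Not all that is in view belongs to the job. Leave any blue or red look-alike of the w500 alone.

How it is judged:
By the outcome, as a careful person would: the job done as asked, in the order asked, and still so for the second after the job is handed in, with the robot touching nothing.
It also fails if it takes over 107 s, if anything falls off the work surface, if the arm or the gripper's body presses on something with over 40 N, if the wrist force passes 120 N, or if a joint passes its speed limit or range.

ROBOT

A 6-joint arm with a two-finger parallel gripper is mounted at the origin on a cart in front of the work surface, level with it; the furniture and walls round the work are solid. World frame = base frame: x ahead of the robot, y to its left, z up, the work surface at z = 0. Lengths are in mm, angles in rad, forces in N, time in s.
With the tool pointing down it reaches from about 225 to 725 mm from the base axis. Payload 3.1 kg.
Tool frame: the origin (TCP) lies at the very end of the fingers, on their centre line; the grasp point (between the pads) lies 19 mm behind it; z points along the fingers, y is the line along which they close (so a half turn about z gives the same grasp; the last joint's range is limited). The gripper opens to 85 mm and grips with 20 to 120 N. Pads are 22 mm wide; open, the fingers measure 114 mm over their backs; the gripper's body (76 mm by 85 mm) begins 54 mm behind the grasp point. The pads swing forward as they close: fully open they stand 13 mm farther back than shut.
Start: joints at [-1.415, 0.048, 0.099, 1.622, 0, 1.443], TCP at [146.988, -503.996, 231.312] pointing down, gripper open.
Joint ranges: [-2.91, 2.91], [-0.99, 1.94], [-1.21, 1.42], [-2.12, 2.29], [-1.49, 1.47], [-3.14, 3.14]. Speed limits (rad/s): [2.79, 2.79, 3.14, 3.14, 3.14, 3.14].

INTERFACE

Orientations are given as [roll, pitch, yaw] about the fixed x, y, z axes, in that order (R = Rz(yaw) Ry(pitch) Rx(roll)).
In Python, from bench import * gives the robot as it stands. The module is installed in compiled form; this text tells all that it offers.
- The arm moves only by the tool servo_tool, never from a script. Its argument "plan" is a list of rows, each a list of 7 numbers: the shift along the tool's x, y, z in cm, then the turn, a rotation vector about the tool's x, y, z in degrees, then the opening, from 0 (shut) to 1 (fully open). A call has 1 to 8 rows; each row shifts and turns the commanded pose from where the row before left it, along the tool's axes as they then stand; what a row does not reach is not made up. A row lasts 1/12 s, in which the tool goes at most 41.7 mm and 7.16 degrees, less where a joint would pass 70% of its speed; a pose out of reach is approached as far as the arm can. A call is refused whole if a number of a shift passes 4.17 or a number of a turn 7.16, either way. A call with a gripper value outside its range is refused whole. The fingers move at their own pace and stop on an object; "force" is the grip in N (left out, the last holds). Time passes only in rows, so rows that do not move let the fingers close. It gives the time, the measured TCP pose, the force, the opening and the grip force at its end, in the units of the state.
- get_state(): the state, without advancing time (a new reading comes with each control period).
- get_image(name): name is "scene" or "side" or "wrist"; returns (picture, depth): 480x640x3 uint8, red, green, blue; 480x640 float32, mm along the optical axis (not along the pixel's ray), 0 where there is no reading.
- camera_params(name): a dict with "fovy" (degrees; the focal length in pixels is half the picture's height over the tangent of half this angle, whatever the lens; pixels are square), "cx", "cy" (the principal point, pixels), "D" ([k1, k2, p1, p2, k3] as OpenCV has them; the pictures are not rectified), "world_from_camera" (4x4, takes a point from camera to world coordinates); the wrist camera has in their place "mount" (4x4, takes a point from camera to tool coordinates, whose origin is the TCP and whose axes are the flange's). Camera axes: x right, y up, looking along -z (the intrinsics and any distortion apply to the point x, -y, -z); pixel columns grow to the right and rows downward; lengths in mm; the calibration is good to about 2 mm. A picture is of the moment at which its call begins: read the wrist's pose just before it. camera_params takes no time and is no camera call.
- close_job(): hands the job in; it is judged then, once.
The state is a dict: "t": time; "qpos": joint angles; "joint_vel": joint speeds; "joint_torque": joint torques, N m; "tcp_pos": TCP position; "tool_rot": TCP orientation; "contact_force": force on the tool from outside, world axes, zero at the start; "ft_torque": the same for the moment, N m; "width": finger opening in mm; "grasp_force": force on a finger pad.
Only numpy, scipy, OpenCV 4.12 (cv2) and the standard library are available. Lean on these libraries where they do the work, as an engineer would, in place of code of your own. Each camera call takes 0.05 s, during which the arm holds its last target. There are 200 camera calls.

## Working session

There is one attempt and no reset: what is moved stays moved. The work goes in short steps, Python scripts to look and compute and a tool call to move; the robot and the scene stay as the last step left them, time stands still between calls to the robot, and variables do not carry over. Pictures are saved under pics/ and viewed, at most 14 in all, crops included, and the job is handed in when it is done.

Besides the shell and the picture viewer there is one more tool, called in YAML: its name, and indented under it one key for each argument. servo_tool: Moves the arm, as the interface text tells. Its arguments: {"type":"object","properties":{"plan":{"type":"array","items":{"type":"array","items":{"type":"number"}}},"force":{"type":"number"}},"required":["plan"]}

```bash
mkdir -p pics
python3 - <<'E'
from bench import *
import cv2,numpy as np
for n in ["scene","side"]:
    im,d=get_image(n); cv2.imwrite(f"pics/{n}0.png",im[:,:,::-1]); np.savez(f"{n}0.npz",im=im,d=d)
    p=camera_params(n); print(n,p, (d>0).mean())
print(camera_params("wrist")); s=get_state(); print(s)
E
```

```text
scene {'fovy': 48.438118732501515, 'cx': 316.43760979743894, 'cy': 245.66714433471714, 'D': array([-0.1554233,  0.       ,  0.       ,  0.       ,  0.       ]), 'world_from_camera': array([[ 6.29064776e-01,  3.44232340e-01, -6.96980347e-01,
        -1.57298148e+02],
       [-7.77333163e-01,  2.72172589e-01, -5.67164205e-01,
        -6.89214644e+02],
       [-5.53731575e-03,  8.98568961e-01,  4.38797403e-01,
         4.90651775e+02],
       [ 0.00000000e+00,  0.00000000e+00,  0.00000000e+00,
         1.00000000e+00]])} 0.9960872395833333
side {'fovy': 56.51607812971627, 'cx': 311.64645099263595, 'cy': 227.90642355861567, 'D': array([-0.03761974,  0.        ,  0.        ,  0.        ,  0.        ]), 'world_from_camera': array([[ 9.99882566e-01, -1.43078411e-02, -5.48998976e-03,
         5.29598271e+02],
       [ 3.43703939e-03,  5.58479935e-01, -8.29510909e-01,
        -8.88993907e+02],
       [ 1.49345594e-02,  8.29394627e-01,  5.58463527e-01,
         5.30785858e+02],
       [ 0.00000000e+00,  0.00000000e+00,  0.00000000e+00,
         1.00000000e+00]])} 0.9959798177083333
{'fovy': 58
[... 481 characters left out ...]
000e+00]])}
{'t': 0.1, 'qpos': array([-1.41480249e+00,  4.87088653e-02,  9.77206063e-02,  1.62200514e+00,
       -1.88702076e-05,  1.44300135e+00]), 'joint_vel': array([ 0.00060515, -0.0010309 ,  0.00478723,  0.00019518, -0.00224433,
       -0.00038229]), 'joint_torque': array([ 2.91286808e-03, -3.39849079e+01,  3.20936465e+01,  1.57494337e-02,
       -1.39775930e-04,  6.07750351e-06]), 'tcp_pos': array([ 146.89331219, -503.44133892,  230.20048768]), 'tool_rot': array([-3.13941109e+00, -2.61294472e-04,  2.83788547e-01]), 'contact_force': array([-0.22736716, -0.38761875,  0.74046492]), 'ft_torque': array([-0.00913563,  0.01161178, -0.03703364]), 'grasp_force': 0.0, 'width': 85.48699024326253}
```

View pics/scene0.png

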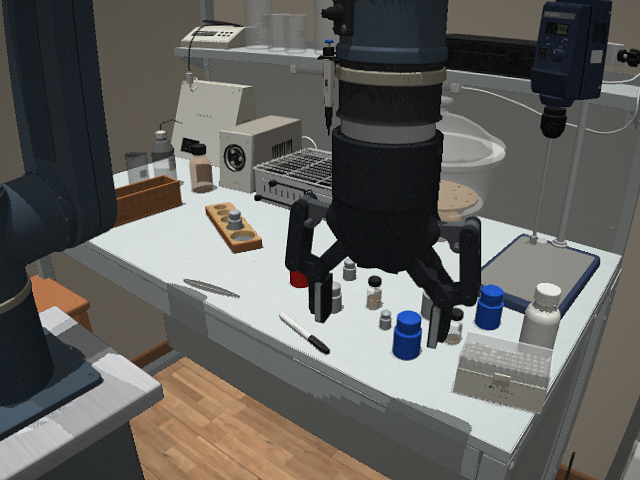

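View pics/side0.png

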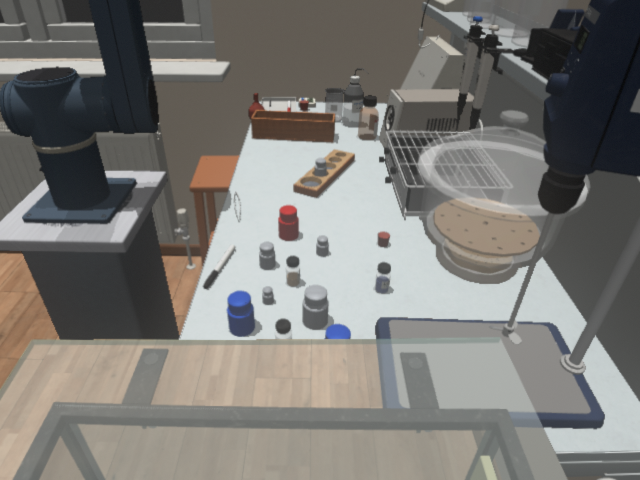

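Side view: the steel candidates are w50 (267,295), w100 (322,245), w200 (267,255) and w500 (315,307). The block runs (325,172), with the home weight at (320,167) and the large well at (312,182). Look-alikes to leave alone: red (288,222), blue (240,313), blue (338,330). Vials are at (293,270), (384,278) and (284,328).

```bash
cat > h.py <<'E'
from bench import *
import cv2,numpy as np
from scipy.spatial.transform import Rotation as R
def pose(s):
    T=np.eye(4);T[:3,:3]=R.from_euler('xyz',s['tool_rot']).as_matrix();T[:3,3]=s['tcp_pos'];return T
def cam(n,T=None):
    p=camera_params(n);f=240/np.tan(np.radians(p['fovy'])/2)
    K=np.array([[f,0,p['cx']],[0,f,p['cy']],[0,0,1]])
    return K,p['D'],(T@p['mount'] if n=='wrist' else p['world_from_camera'])
def rays(n,uv,T=None):
    K,D,W=cam(n,T);q=cv2.undistortPoints(np.float64(uv).reshape(-1,1,2),K,D).reshape(-1,2)
    return np.c_[q[:,0],-q[:,1],-np.ones(len(q))],W
def plane(n,uv,z,T=None):
    r,W=rays(n,uv,T);d=r@W[:3,:3].T;o=W[:3,3];return o+d*((z-o[2])/d[:,2])[:,None]
def cloud(n,d,T=None):
    v,u=np.mgrid[:480,:640];r,W=rays(n,np.c_[u.ravel(),v.ravel()],T)
    return ((r*d.reshape(-1,1))@W[:3,:3].T+W[:3,3]).reshape(480,640,3)
E
python3 - <<'E'
from h import *
z=np.load('side0.npz');P=cloud('side',z['d']);im=z['im']
names=dict(w200=(267,255),w100=(322,245),w50=(267,295),w500=(315,307),red=(288,222),blueA=(240,313),blueB=(338,330),vial=(293,270),vial2=(384,278),vial3=(284,328),pinkcap=(384,240))
for k,(u,v) in names.items():
    q=P[v-30:v+30,u-22:u+23].reshape(-1,3);c=P[v,u];q=q[np.hypot(*(q[:,:2]-c[:2]).T)<28]
    q=q[q[:,2]>12]; top=np.percentile(q[:,2],97); t=q[q[:,2]>top-4]
    print(k,np.round(c),'top',round(top),'ctr',np.round((t[:,:2].min(0)+t[:,:2].max(0))/2),'span',np.round(np.ptp(t[:,:2],0)),len(t))
# block: orange mask
hsv=cv2.cvtColor(im,cv2.COLOR_RGB2HSV)
m=(P[...,2]>17)&(P[...,2]<27)&(hsv[...,1]>90)
m[:140]=0;m[200:]=0;m[:,:285]=0;m[:,365:]=0
q=P[m][:,:2].astype(np.float32);print('block',cv2.minAreaRect(q),len(q),cv2.boxPoints(cv2.minAreaRect(q)).round())
print(plane('side',[(321,160)],59))
cv2.imwrite('pics/crop.png',cv2.resize(im[135:345,190:400,::-1],None,fx=2.8,fy=2.8,interpolation=3))
E
```

```text
w200 [ 453. -237.   31.] top 50 ctr [ 452. -229.] span [24. 24.] 90
w100 [ 555. -195.   24.] top 40 ctr [ 554. -191.] span [19. 19.] 55
w50 [ 461. -332.   19.] top 32 ctr [ 461. -329.] span [14. 14.] 48
w500 [ 540. -384.   43.] top 67 ctr [ 540. -374.] span [34. 34.] 269
red [ 487. -145.   43.] top 67 ctr [ 486. -133.] span [34. 32.] 128
blueA [ 426. -399.   43.] top 67 ctr [ 424. -389.] span [35. 34.] 285
blueB [ 572. -452.   66.] top 68 ctr [ 571. -454.] span [35. 30.] 313
vial [ 503. -290.   39.] top 56 ctr [ 501. -279.] span [21. 23.] 91
vial2 [ 658. -305.   37.] top 57 ctr [ 658. -295.] span [21. 22.] 96
vial3 [ 496. -439.   54.] top 56 ctr [ 493. -431.] span [22. 22.] 141
pinkcap [ 678. -167.   18.] top 26 ctr [ 678. -157.] span [22. 25.] 78
block ((570.5267333984375, 139.73699951171875), (231.96046447753906, 60.59132385253906), 62.82191467285156) 327 [[491.  50.]
 [545.  23.]
 [650. 229.]
 [597. 257.]]
[[556.11635988 110.05690854  59.        ]]
```

View pics/crop.png

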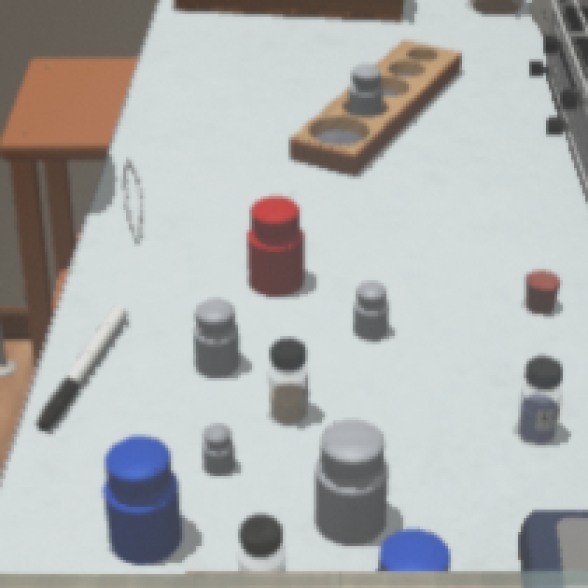

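```bash
cat >> h.py <<'E'
def go(x,y,z,yaw=62.8):
    s=get_state();T=pose(s);G=np.eye(4);G[:3,:3]=R.from_euler('xyz',[np.pi,0,np.radians(yaw)]).as_matrix();G[:3,3]=x,y,z
    D=np.linalg.inv(T)@G
    print('t',round(s['t'],2),'tcp',s['tcp_pos'].round(1),'shift cm in tool axes (after turn: %s)'%((G[:3,:3].T@(G[:3,3]-T[:3,3])/10).round(2)),'now',(D[:3,3]/10).round(2),'turn deg',np.degrees(R.from_matrix(D[:3,:3]).as_rotvec()).round(2))
E
python3 - <<'E'
from h import *
go(461,-329,120)
z=np.load('side0.npz');P=cloud('side',z['d']).reshape(-1,3)
for n,w in dict(w50=(612,219.5),w100=(595,186),w200=(575,148),w500=(531,61)).items():
    q=P[(P[:,2]>70)&(np.hypot(P[:,0]-w[0],P[:,1]-w[1])<130)];i=np.argsort(np.hypot(q[:,0]-w[0],q[:,1]-w[1]))
    print(n,len(q),q[i[:3]].round() if len(q) else '')
E
```

```text
t 0.1 tcp [ 146.9 -503.4  230.2] shift cm in tool axes (after turn: [29.87 19.96 11.02]) now [35.04 -7.93 11.05] turn deg [ -0.11  -0.06 -46.54]
w50 55 [[727. 214.  87.]
 [728. 220.  88.]
 [728. 223.  89.]]
w100 7 [[716. 159.  72.]
 [716. 156.  71.]
 [715. 150.  70.]]
w200 0 
w500 0
```

servo_tool:
  plan:
    - [0, 0, 0, 0, 0, -6.7, 0.6]
    - [0, 0, 0, 0, 0, -6.7, 0.6]
    - [0, 0, 0, 0, 0, -6.7, 0.6]
    - [0, 0, 0, 0, 0, -6.7, 0.6]
    - [0, 0, 0, 0, 0, -6.7, 0.6]
    - [0, 0, 0, 0, 0, -6.7, 0.6]
    - [0, 0, 0, 0, 0, -6.3, 0.6]
  force: 40

```text
t: 0.68
tcp_pos: [146.9, -503.6, 230.6]
tool_rot: [-3.141, -0.001, 1.101]
contact_force: [-0.3, -0.6, -0.6]
width: 51.1
grasp_force: 0.0
```

servo_tool:
  plan:
    - [3, 2, 0.8, 0, 0, 0, 0.6]
    - [3, 2, 0.8, 0, 0, 0, 0.6]
    - [3, 2, 0.8, 0, 0, 0, 0.6]
    - [3, 2, 0.8, 0, 0, 0, 0.6]
    - [3, 2, 0.8, 0, 0, 0, 0.6]
    - [3, 2, 0.8, 0, 0, 0, 0.6]
    - [3, 2, 0.8, 0, 0, 0, 0.6]
    - [3, 2, 0.8, 0, 0, 0, 0.6]

```text
t: 1.35
tcp_pos: [400.2, -362.4, 166.3]
tool_rot: [-3.141, -0.0, 1.095]
contact_force: [-0.3, -1.0, -0.2]
width: 51.1
grasp_force: 0.0
```

servo_tool:
  plan:
    - [3, 2, 1.4, 0, 0, 0, 0.6]
    - [2.8, 2, 1.4, 0, 0, 0, 0.6]
    - [0, 0, 0, 0, 0, 0, 0.6]
    - [0, 0, 0, 0, 0, 0, 0.6]

```text
t: 1.68
tcp_pos: [461.4, -328.4, 137.0]
tool_rot: [-3.137, -0.001, 1.099]
contact_force: [-0.5, -0.3, 0.1]
width: 51.1
grasp_force: 0.0
```

Run:
```python
from h import *
go(461,-329,120)
T=pose(get_state());im,d=get_image('wrist');cv2.imwrite('pics/w1.png',im[:,:,::-1]);P=cloud('wrist',d,T)
np.savez('w1.npz',im=im,d=d,P=P)
for n,c,h in [('w50',(461,-329),31),('w200',(452,-229),49),('w500',(540,-374),66)]:
    q=P[(np.abs(P[...,2]-h)<3)&(np.hypot(P[...,0]-c[0],P[...,1]-c[1])<25)]
    if len(q)>20: print(n,len(q),((q.min(0)+q.max(0))/2).round(1),np.ptp(q,0).round(1))
```

```text
t 1.68 tcp [ 461.4 -328.4  137. ] shift cm in tool axes (after turn: [-0.07 -0.01  1.7 ]) now [-0.07 -0.01  1.7 ] turn deg [-0.25 -0.05  0.17]
w50 540 [ 460.2 -327.3   30.8] [16.3 16.   5.5]
w200 2116 [ 450.4 -228.8   49. ] [26.1 25.8  5.9]
w500 3230 [ 540.1 -371.1   66. ] [35.1 35.7  6. ]
```

View pics/w1.png

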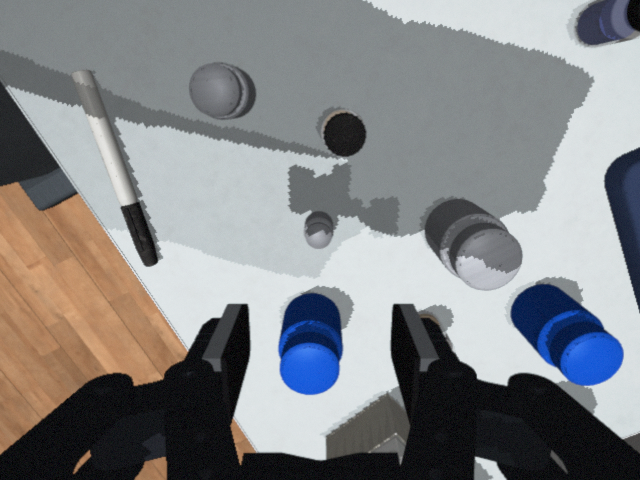

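The wrist view shows w50 at (319,230), centred between the fingers, and its measured diameter fits. Descending.

servo_tool:
  plan:
    - [0.04, -0.15, 2.4, 0, 0, 0, 0.45]
    - [0, 0, 2.4, 0, 0, 0, 0.45]
    - [0, 0, 2.4, 0, 0, 0, 0.45]
    - [0, 0, 2.4, 0, 0, 0, 0.45]
    - [0, 0, 1.7, 0, 0, 0, 0.45]
    - [0, 0, 1, 0, 0, 0, 0.45]
    - [0, 0, 0, 0, 0, 0, 0.45]
    - [0, 0, 0, 0, 0, 0, 0.45]

```text
t: 2.4
tcp_pos: [459.4, -330.3, 16.8]
tool_rot: [-3.142, 0.0, 1.094]
contact_force: [0.3, -0.0, 0.7]
width: 38.5
grasp_force: 0.0
```

```bash
python3 -c "
from h import *
go(460.2,-327.3,14)"
```

```text
t 2.4 tcp [ 459.4 -330.3   16.8] shift cm in tool axes (after turn: [ 0.3  -0.07  0.28]) now [ 0.3  -0.07  0.28] turn deg [-0.    0.01 -0.12]
```

servo_tool:
  plan:
    - [0.25, 0, 0.25, 0, 0, 0, 0.45]
    - [0, 0, 0, 0, 0, 0, 0.45]
    - [0, 0, 0, 0, 0, 0, 0.1]
    - [0, 0, 0, 0, 0, 0, 0.1]
    - [0, 0, 0, 0, 0, 0, 0.1]
    - [0, 0, 0, 0, 0, 0, 0.1]
    - [0, 0, 0, 0, 0, 0, 0.1]
    - [0, 0, 0, 0, 0, 0, 0.1]

```text
t: 3.07
tcp_pos: [461.9, -327.9, 15.2]
tool_rot: [3.14, 0.001, 1.095]
contact_force: [-1.5, 1.6, 4.7]
width: 15.0
grasp_force: 39.2
```

servo_tool:
  plan:
    - [0, 0, -1, 0, 0, 0, 0.1]
    - [0, 0, -2, 0, 0, 0, 0.1]
    - [0, 0, -3, 0, 0, 0, 0.1]
    - [0, 0, -3, 0, 0, 0, 0.1]
    - [1.5, -0.4, -2.5, 0, 0, 0, 0.1]
    - [3, -0.8, -2, 0, 0, 0, 0.1]
    - [3.5, -1, 0, 0, 0, 0, 0.1]
    - [3.5, -1, 0, 0, 0, 0, 0.1]

```text
t: 3.73
tcp_pos: [486.6, -210.4, 151.4]
tool_rot: [3.137, -0.0, 1.093]
contact_force: [0.8, 0.5, 0.3]
width: 15.1
grasp_force: 39.1
```

servo_tool:
  plan:
    - [3.5, -1, 0, 0, 0, 0, 0.1]
    - [3.5, -1, 0, 0, 0, 0, 0.1]
    - [3.5, -1, 0, 0, 0, 0, 0.1]
    - [3.5, -1, 0, 0, 0, 0, 0.1]
    - [3.5, -1, 0, 0, 0, 0, 0.1]
    - [3.5, -1, 0, 0, 0, 0, 0.1]
    - [3.5, -1, 0, 0, 0, 0, 0.1]
    - [3.5, -1, 0, 0, 0, 0, 0.1]

```text
t: 4.4
tcp_pos: [542.2, 77.0, 148.8]
tool_rot: [-3.141, 0.0, 1.096]
contact_force: [1.3, -0.3, -0.3]
width: 15.0
grasp_force: 39.1
```

servo_tool:
  plan:
    - [2.5, 0, 0, 0, 0, 0, 0.1]
    - [1, 0, 0, 0, 0, 0, 0.1]
    - [0, 0, 0, 0, 0, 0, 0.1]
    - [0, 0, 0, 0, 0, 0, 0.1]

```text
t: 4.73
tcp_pos: [558.1, 105.8, 148.5]
tool_rot: [-3.141, 0.002, 1.096]
contact_force: [0.3, 0.6, -0.0]
width: 15.3
grasp_force: 39.1
```

Run:
```python
from h import *
go(554,107,150)
T=pose(get_state());im,d=get_image('wrist');cv2.imwrite('pics/w2.png',im[:,:,::-1]);P=cloud('wrist',d,T)
np.savez('w2.npz',im=im,d=d,P=P,T=T)
hsv=cv2.cvtColor(im,cv2.COLOR_RGB2HSV)
m=(np.abs(P[...,2]-22)<5)&(hsv[...,1]>80)&(np.hypot(P[...,0]-571,P[...,1]-139.5)<140)
q=P[m];r=cv2.minAreaRect(q[:,:2].astype(np.float32));print(r,len(q),q[:,2].mean(),cv2.boxPoints(r).round(1))
```

```text
t 4.73 tcp [558.1 105.8 148.5] shift cm in tool axes (after turn: [-0.08 -0.41 -0.15]) now [-0.08 -0.41 -0.15] turn deg [-0.04  0.09 -0.01]
((566.31982421875, 141.8211212158203), (194.20126342773438, 63.838096618652344), 63.326805114746094) 19291 22.478023708984008 [[494.2  69.4]
 [551.3  40.7]
 [638.4 214.3]
 [581.4 242.9]]
```

View pics/w2.png

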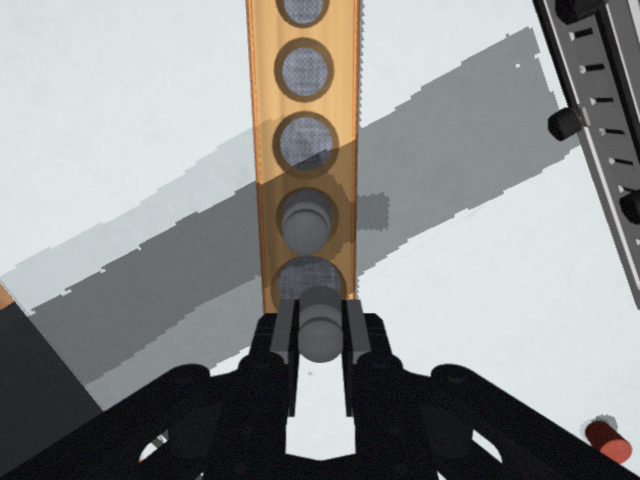

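```bash
cat >> h.py <<'E'
def holes(P,T,c=(571,139.5),lo=20.5):
    top=(np.abs(P[...,2]-22)<1.6)&(np.hypot(P[...,0]-c[0],P[...,1]-c[1])<140)
    top=cv2.morphologyEx(top.astype(np.uint8),cv2.MORPH_OPEN,np.ones((3,3)))
    cs,hi=cv2.findContours(top,cv2.RETR_CCOMP,cv2.CHAIN_APPROX_NONE)
    for k,h in zip(cs,hi[0]):
        if h[3]>=0 and len(k)>60:
            q=plane('wrist',k.reshape(-1,2),22,T)[:,:2]
            for _ in range(3):
                A=np.c_[2*q,np.ones(len(q))];s=np.linalg.lstsq(A,(q**2).sum(1),rcond=None)[0]
                r=np.sqrt(s[2]+s[0]**2+s[1]**2);e=np.abs(np.hypot(*(q-s[:2]).T)-r)
                q=q[e<1.2] if (e<1.2).sum()>30 else q
            print('hole',k.reshape(-1,2).mean(0).round(),'ctr',s[:2].round(1),'dia',round(2*r,1),'err',e.mean().round(2),len(k),len(q))
E
python3 - <<'E'
from h import *
z=np.load('w2.npz');P=z['P'];T=z['T'];im=z['im'];holes(P,T)
for c,n in [((306,225),'home')]:
    q=P[190:250,270:340].reshape(-1,3);q=q[np.abs(q[:,2]-59)<3];print(n,len(q),((q.min(0)+q.max(0))/2).round(1),np.ptp(q,0))
q=P[300:370,290:350].reshape(-1,3);q=q[q[:,2]>100];t=q[q[:,2]>np.percentile(q[:,2],95)-3];print('held',t.mean(0),((t.min(0)+t.max(0))/2),np.ptp(t,0))
E
```

```text
hole [275. 185.] ctr [544.6 143.6] dia 9.9 err 0.51 96 46
hole [338. 176.] ctr [584.4 128.1] dia 17.1 err 0.63 135 34
home 1423 [553.4 115.9  58.8] [25.93352919 25.0528387   5.48205325]
held [562.28180834 117.02190439 189.24861669] [572.54063701 139.14987529 236.07283321] [ 41.69300923  71.10773894 111.58264089]
```

```bash
cat >> h.py <<'E'
def felts(im,T,box=(250,365,0,300)):
    hsv=cv2.cvtColor(im,cv2.COLOR_RGB2HSV);m=((hsv[...,1]<70)).astype(np.uint8)
    wood=((hsv[...,1]>90)&(hsv[...,0]<25)).astype(np.uint8)
    cs,hi=cv2.findContours(cv2.morphologyEx(wood,cv2.MORPH_CLOSE,np.ones((3,3))),cv2.RETR_CCOMP,cv2.CHAIN_APPROX_NONE)
    for k,h in zip(cs,hi[0]):
        if h[3]>=0 and len(k)>80:
            k=k.reshape(-1,2);c=k.mean(0)
            q=plane('wrist',k,10,T)[:,:2]
            for _ in range(4):
                A=np.c_[2*q,np.ones(len(q))];s=np.linalg.lstsq(A,(q**2).sum(1),rcond=None)[0]
                r=np.sqrt(s[2]+s[0]**2+s[1]**2);e=np.abs(np.hypot(*(q-s[:2]).T)-r)
                q=q[e<1] if (e<1).sum()>30 else q
            print('felt px',c.round(),'ctr',s[:2].round(1),'dia',round(2*r,1),'err',e.mean().round(2),len(k),len(q))
E
python3 - <<'E'
from h import *
z=np.load('w2.npz');P=z['P'];T=z['T'];im=z['im'];felts(im,T)
hsv=cv2.cvtColor(im,cv2.COLOR_RGB2HSV)
print(hsv[142,255:356:6].tolist());print(P[142,255:356:6,2].round())
print(P[335,300:345:4].round().tolist())
E
```

```text
felt px [306. 143.] ctr [573.7 156.8] dia 34.8 err 0.17 156 156
felt px [304.  71.] ctr [593.1 195.4] dia 28.7 err 0.13 137 137
[[13, 158, 178], [17, 117, 188], [16, 119, 185], [15, 117, 89], [16, 93, 82], [111, 25, 135], [111, 28, 120], [110, 28, 110], [112, 25, 112], [111, 27, 124], [110, 27, 143], [114, 26, 145], [110, 31, 148], [16, 110, 127], [17, 119, 197], [18, 112, 226], [15, 133, 142]]
[22. 22. 22. 22. 12. 12. 11. 11. 11. 12. 11. 12. 11. 13. 22. 23. 23.]
[[553.0, 112.0, 164.0], [555.0, 111.0, 164.0], [556.0, 111.0, 165.0], [557.0, 111.0, 165.0], [558.0, 110.0, 164.0], [560.0, 109.0, 165.0], [561.0, 109.0, 165.0], [562.0, 108.0, 164.0], [563.0, 108.0, 165.0], [564.0, 107.0, 164.0], [565.0, 105.0, 163.0], [568.0, 107.0, 168.0]]
```

```bash
cat >> h.py <<'E'
def held(im,P,T,dz,cut=0):
    # knob top seen between fingers, dz = height of knob top over TCP
    L=(P.reshape(-1,3)-T[:3,3])@T[:3,:3]; L=L.reshape(P.shape)
    m=(np.abs(L[...,2]+dz)<2.5)&(np.abs(L[...,0])<30)&(np.abs(L[...,1])<25)
    m=cv2.morphologyEx(m.astype(np.uint8),cv2.MORPH_OPEN,np.ones((3,3)))
    n,l,st,c=cv2.connectedComponentsWithStats(m);i=1+np.argmax(st[1:,4]);q=L[l==i]
    v,u=np.where(l==i)
    print('held tool xyz',((q.min(0)+q.max(0))/2).round(1),'span',np.ptp(q,0).round(1),len(q),'px',u.min(),u.max(),v.min(),v.max())
E
python3 - <<'E'
from h import *
z=np.load('w2.npz');P=z['P'];T=z['T'];im=z['im'];held(im,P,T,16)
print(P[320:372:4,320].round().tolist())
E
```

```text
held tool xyz [ -0.3   0.  -15.9] span [16.4 15.2  4.7] 1459 px 298 343 321 362
[[562.0, 113.0, 162.0], [593.0, 175.0, 292.0], [560.0, 111.0, 163.0], [560.0, 110.0, 164.0], [559.0, 109.0, 165.0], [559.0, 108.0, 166.0], [558.0, 107.0, 166.0], [557.0, 105.0, 164.0], [557.0, 104.0, 166.0], [556.0, 102.0, 165.0], [555.0, 101.0, 165.0], [504.0, 1.0, -0.0], [503.0, -2.0, 0.0]]
```

servo_tool:
  plan:
    - [2, -0.2, 0, 0, 0, -0.5, 0.1]
    - [3.5, -0.2, 0, 0, 0, 0, 0.1]
    - [3.5, -0.2, 0, 0, 0, 0, 0.1]
    - [3, -0.2, 1, 0, 0, 0, 0.1]
    - [1.3, -0.2, 2.5, 0, 0, 0, 0.1]
    - [0, 0, 2.5, 0, 0, 0, 0.1]
    - [0, 0, 0.8, 0, 0, 0, 0.1]
    - [0, 0, 0, 0, 0, 0, 0.1]

```text
t: 5.45
tcp_pos: [606.8, 227.0, 76.8]
tool_rot: [-3.136, 0.006, 1.102]
contact_force: [-0.7, -0.2, -0.6]
width: 15.1
grasp_force: 39.1
```

servo_tool:
  plan:
    - [0, 0, 0, 0, 0, 0, 0.1]
    - [0, 0, 0, 0, 0, 0, 0.1]

```text
t: 5.62
tcp_pos: [610.6, 228.3, 82.9]
tool_rot: [3.139, -0.002, 1.102]
contact_force: [0.6, 0.3, -0.5]
width: 15.5
grasp_force: 39.1
```

Run:
```python
from h import *
go(609.9,228.9,80,63.3)
T=pose(get_state());im,d=get_image('wrist');cv2.imwrite('pics/w3.png',im[:,:,::-1]);P=cloud('wrist',d,T)
np.savez('w3.npz',im=im,d=d,P=P,T=T)
felts(im,T);held(im,P,T,16)
```

```text
t 5.62 tcp [610.6 228.3  82.9] shift cm in tool axes (after turn: [ 0.02 -0.09  0.29]) now [ 0.02 -0.09  0.29] turn deg [ 0.12 -0.09 -0.15]
felt px [318. 256.] ctr [609.6 228.3] dia 23.4 err 0.14 121 121
held tool xyz [ -0.4   0.  -15.9] span [16.  15.3  4.8] 1426 px 298 343 322 362
```

View pics/w3.png

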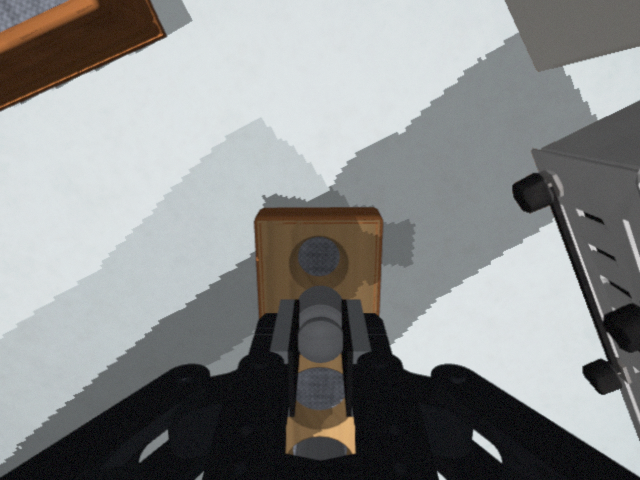

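The image shows the empty small well at (318,256) and the held weight at (320,340), aligned to about 1 mm. Lowering.

servo_tool:
  plan:
    - [0, -0.08, 1, 0, 0, 0, 0.1]
    - [0, 0, 1.5, 0, 0, 0, 0.1]
    - [0, 0, 1.2, 0, 0, 0, 0.1]
    - [0, 0, 0.8, 0, 0, 0, 0.1]
    - [0, 0, 0.4, 0, 0, 0, 0.1]
    - [0, 0, 0, 0, 0, 0, 0.1]
    - [0, 0, 0, 0, 0, 0, 0.1]

```text
t: 6.25
tcp_pos: [608.7, 229.8, 31.6]
tool_rot: [-3.141, 0.0, 1.104]
contact_force: [-0.1, -0.4, -1.0]
width: 15.3
grasp_force: 39.1
```

```bash
python3 -c "
from h import *
go(609.6,228.3,25.2,63.3);print(get_state()['contact_force'])"
```

```text
t 6.25 tcp [608.7 229.8  31.6] shift cm in tool axes (after turn: [-0.09  0.15  0.64]) now [-0.09  0.15  0.64] turn deg [-0.02  0.02 -0.04]
[-0.09940299 -0.39341845 -0.96611672]
```

servo_tool:
  plan:
    - [-0.04, 0.07, 0.15, 0, 0, 0, 0.1]
    - [0, 0, 0.15, 0, 0, 0, 0.1]
    - [0, 0, 0.1, 0, 0, 0, 0.1]
    - [0, 0, 0, 0, 0, 0, 0.1]

```text
t: 6.58
tcp_pos: [609.4, 229.2, 27.9]
tool_rot: [3.141, -0.0, 1.104]
contact_force: [0.2, 0.2, 0.4]
width: 15.2
grasp_force: 39.1
```

servo_tool:
  plan:
    - [0, 0, 0.1, 0, 0, 0, 0.1]
    - [0, 0, 0.1, 0, 0, 0, 0.1]
    - [0, 0, 0, 0, 0, 0, 0.1]

```text
t: 6.83
tcp_pos: [609.1, 229.1, 25.6]
tool_rot: [-3.141, 0.0, 1.104]
contact_force: [-0.3, 0.0, -0.3]
width: 15.4
grasp_force: 39.1
```

servo_tool:
  plan:
    - [0, 0, 0.05, 0, 0, 0, 0.1]
    - [0, 0, 0.05, 0, 0, 0, 0.1]
    - [0, 0, 0, 0, 0, 0, 0.1]

```text
t: 7.08
tcp_pos: [609.3, 229.2, 25.2]
tool_rot: [3.141, -0.0, 1.104]
contact_force: [-2.0, -1.3, 2.1]
width: 15.3
grasp_force: 39.3
```

servo_tool:
  plan:
    - [0, 0, 0.03, 0, 0, 0, 0.1]
    - [0, 0, 0, 0, 0, 0, 0.3]
    - [0, 0, 0, 0, 0, 0, 0.4]
    - [0, 0, 0, 0, 0, 0, 0.4]
    - [0, 0, 0, 0, 0, 0, 0.4]
    - [0, 0, -0.5, 0, 0, 0, 0.4]
    - [0, 0, -2, 0, 0, 0, 0.4]
    - [0, 0, -3, 0, 0, 0, 0.4]

```text
t: 7.75
tcp_pos: [606.2, 228.3, 75.9]
tool_rot: [-3.135, 0.006, 1.104]
contact_force: [0.8, 0.3, -0.3]
width: 34.3
grasp_force: 0.0
```

servo_tool:
  plan:
    - [0, 0, -3, 0, 0, 0, 0.4]
    - [-2, 0, -2, 0, 0, 0, 0.5]
    - [0, 0, 0, 0, 0, 0, 0.5]
    - [0, 0, 0, 0, 0, 0, 0.5]

```text
t: 8.08
tcp_pos: [601.7, 211.2, 132.4]
tool_rot: [3.138, -0.003, 1.103]
contact_force: [-0.5, 0.1, -1.1]
width: 42.3
grasp_force: 0.0
```

Run:
```python
from h import *
T=pose(get_state());im,d=get_image('wrist');cv2.imwrite('pics/w4.png',im[:,:,::-1]);P=cloud('wrist',d,T)
for h in (41,29.5):
    q=P[(np.abs(P[...,2]-h)<2.5)&(np.hypot(P[...,0]-609.5,P[...,1]-228.7)<18)]
    print(h,len(q),((q.min(0)+q.max(0))/2).round(1),np.ptp(q,0).round(1))
go(553,-189,130,62.8)
```

```text
41 616 [609.2 228.9  41. ] [16.1 16.2  4.9]
29.5 204 [609.1 229.9  29.4] [19.1 16.5  4.6]
t 8.13 tcp [600.7 211.3 130.2] shift cm in tool axes (after turn: [-3.778e+01  1.406e+01  2.000e-02]) now [-3.789e+01  1.377e+01 -2.000e-02] turn deg [ 0.06 -0.07  0.43]
```

servo_tool:
  plan:
    - [-3, 1.1, 0, 0, 0, 0, 0.5]
    - [-3.8, 1.4, 0, 0, 0, 0, 0.5]
    - [-3.8, 1.4, 0, 0, 0, 0, 0.5]
    - [-3.8, 1.4, 0, 0, 0, 0, 0.5]
    - [-3.8, 1.4, 0, 0, 0, 0, 0.5]
    - [-3.8, 1.4, 0, 0, 0, 0, 0.5]
    - [-3.8, 1.4, 0, 0, 0, 0, 0.5]
    - [-3.8, 1.4, 0, 0, 0, 0, 0.5]

```text
t: 8.8
tcp_pos: [562.9, -103.1, 127.1]
tool_rot: [-3.138, 0.0, 1.105]
contact_force: [0.2, 0.2, -0.7]
width: 42.6
grasp_force: 0.0
```

servo_tool:
  plan:
    - [-3.8, 1.4, 0, 0, 0, 0, 0.5]
    - [-3, 1.1, 0, 0, 0, 0, 0.5]
    - [-1, 0.4, 0, 0, 0, 0, 0.5]
    - [0, 0, 0, 0, 0, 0, 0.5]
    - [0, 0, 0, 0, 0, 0, 0.5]
    - [0, 0, 0, 0, 0, 0, 0.5]

```text
t: 9.3
tcp_pos: [555.0, -183.0, 128.4]
tool_rot: [-3.139, -0.001, 1.106]
contact_force: [0.8, -0.3, -0.4]
width: 42.8
grasp_force: 0.0
```

```bash
cat >> h.py <<'E'
def knob(c,h,dz):
    T=pose(get_state());im,d=get_image('wrist');P=cloud('wrist',d,T)
    q=P[(np.abs(P[...,2]-h)<3)&(np.hypot(P[...,0]-c[0],P[...,1]-c[1])<28)]
    k=(q.min(0)+q.max(0))/2;print('knob',len(q),k.round(1),np.ptp(q,0).round(1));go(k[0],k[1],dz,63.3)
    return im
E
python3 - <<'E'
from h import *
im=knob((553,-190),39,21);cv2.imwrite('pics/w5.png',im[:,:,::-1])
E
```

```text
knob 940 [ 554.3 -188.9   39. ] [20.5 20.7  6. ]
t 9.35 tcp [ 555.2 -182.8  128.8] shift cm in tool axes (after turn: [-0.58  0.19 10.78]) now [-0.59  0.21 10.78] turn deg [-0.1  -0.04  0.09]
```

servo_tool:
  plan:
    - [-0.6, 0.2, 1.5, 0, 0, 0, 0.5]
    - [0, 0, 2.5, 0, 0, 0, 0.5]
    - [0, 0, 2.5, 0, 0, 0, 0.5]
    - [0, 0, 2, 0, 0, 0, 0.5]
    - [0, 0, 1.5, 0, 0, 0, 0.5]
    - [0, 0, 0.6, 0, 0, 0, 0.5]
    - [0, 0, 0, 0, 0, 0, 0.5]
    - [0, 0, 0, 0, 0, 0, 0.5]

```text
t: 10.02
tcp_pos: [554.7, -190.0, 23.9]
tool_rot: [3.142, -0.0, 1.106]
contact_force: [0.1, 0.2, 0.1]
width: 42.8
grasp_force: 0.0
```

servo_tool:
  plan:
    - [0, 0, 0.1, 0, 0, 0, 0.5]
    - [0, 0, 0, 0, 0, 0, 0.15]
    - [0, 0, 0, 0, 0, 0, 0.15]
    - [0, 0, 0, 0, 0, 0, 0.15]
    - [0, 0, 0, 0, 0, 0, 0.15]
    - [0, 0, 0, 0, 0, 0, 0.15]
    - [0, 0, 0, 0, 0, 0, 0.15]

```text
t: 10.6
tcp_pos: [554.1, -190.8, 24.6]
tool_rot: [-3.141, -0.0, 1.104]
contact_force: [-4.3, 1.8, 6.6]
width: 18.7
grasp_force: 49.0
```

servo_tool:
  plan:
    - [0, 0, 0, 0, 0, 0, 0.5]
    - [0, 0, 0, 0, 0, 0, 0.5]
    - [0, 0, 0.25, 0, 0, 0, 0.5]
    - [0, 0, 0, 0, 0, 0, 0.5]

```text
t: 10.93
tcp_pos: [554.2, -191.1, 19.6]
tool_rot: [-3.141, 0.0, 1.104]
contact_force: [-0.3, -0.6, 0.5]
width: 42.7
grasp_force: 0.0
```

Run:
```python
from h import *
im=knob((554,-190),39,20)
```

```text
knob 3319 [ 555.9 -189.6   39. ] [51.9 41.5  6. ]
t 10.98 tcp [ 554.  -191.    19.5] shift cm in tool axes (after turn: [ 0.21  0.11 -0.05]) now [ 0.21  0.11 -0.05] turn deg [-0.04  0.   -0.04]
```

servo_tool:
  plan:
    - [0.15, 0, 0, 0, 0, 0, 0.5]
    - [0, 0, 0, 0, 0, 0, 0.2]
    - [0, 0, 0, 0, 0, 0, 0.2]
    - [0, 0, 0, 0, 0, 0, 0.2]
    - [0, 0, 0, 0, 0, 0, 0.2]
    - [0, 0, 0, 0, 0, 0, 0.2]
    - [0, 0, 0, 0, 0, 0, 0.2]
  force: 40

```text
t: 11.57
tcp_pos: [555.0, -189.7, 20.1]
tool_rot: [-3.142, -0.0, 1.104]
contact_force: [-1.7, 0.2, 1.0]
width: 20.5
grasp_force: 39.1
```

servo_tool:
  plan:
    - [0, 0, -1, 0, 0, 0, 0.2]
    - [0, 0, -2.5, 0, 0, 0, 0.2]
    - [0, 0, -3.5, 0, 0, 0, 0.2]
    - [1, -0.4, -3, 0, 0, 0, 0.2]
    - [3, -1.2, -1, 0, 0, 0, 0.2]
    - [3.6, -1.4, 0, 0, 0, 0, 0.2]
    - [3.6, -1.4, 0, 0, 0, 0, 0.2]
    - [3.6, -1.4, 0, 0, 0, 0, 0.2]

```text
t: 12.23
tcp_pos: [570.2, -30.4, 131.3]
tool_rot: [3.14, -0.001, 1.103]
contact_force: [-0.8, 0.4, -1.4]
width: 20.0
grasp_force: 39.3
```

servo_tool:
  plan:
    - [3.6, -1.4, 0, 0, 0, 0, 0.2]
    - [3.6, -1.4, 0, 0, 0, 0, 0.2]
    - [3.6, -1.4, 0, 0, 0, 0, 0.2]
    - [3.6, -1.4, 0, 0, 0, 0, 0.2]
    - [3.6, -1.4, 0, 0, 0, 0, 0.2]
    - [2.4, -0.9, 0.5, 0, 0, 0, 0.2]
    - [1, -0.2, 2, 0, 0, 0, 0.2]
    - [0, 0, 1, 0, 0, 0, 0.2]

```text
t: 12.9
tcp_pos: [593.5, 199.2, 94.0]
tool_rot: [-3.141, -0.001, 1.108]
contact_force: [-1.2, -0.8, -0.9]
width: 20.5
grasp_force: 39.2
```

servo_tool:
  plan:
    - [0, 0, 0, 0, 0, 0, 0.2]
    - [0, 0, 0, 0, 0, 0, 0.2]

```text
t: 13.07
tcp_pos: [592.6, 195.0, 93.9]
tool_rot: [-3.139, 0.003, 1.103]
contact_force: [-0.3, -0.2, -0.8]
width: 20.0
grasp_force: 39.3
```

```bash
cat >> h.py <<'E'
def look(name,well,z,dz):
    go(well[0],well[1],z,63.3)
    T=pose(get_state());im,d=get_image('wrist');cv2.imwrite('pics/%s.png'%name,im[:,:,::-1]);P=cloud('wrist',d,T)
    felts(im,T);held(im,P,T,dz)
E
python3 - <<'E'
from h import *
look('w6',(593.1,195.4),90,19)
E
```

```text
t 13.07 tcp [592.6 195.   93.9] shift cm in tool axes (after turn: [0.06 0.03 0.39]) now [0.06 0.03 0.38] turn deg [-0.12  0.15 -0.08]
felt px [321. 248.] ctr [592.9 194.9] dia 28.5 err 0.13 141 141
felt px [320. 184.] ctr [608.9 227.4] dia 25.6 err 0.4 137 94
held tool xyz [  0.7  -0.1 -19. ] span [20.3 20.7  4.9] 2522 px 289 351 317 370
```

servo_tool:
  plan:
    - [-0.05, 0.02, 1, 0, 0, 0, 0.2]
    - [0, 0, 1.6, 0, 0, 0, 0.2]
    - [0, 0, 1.5, 0, 0, 0, 0.2]
    - [0, 0, 1, 0, 0, 0, 0.2]
    - [0, 0, 0.5, 0, 0, 0, 0.2]
    - [0, 0, 0.1, 0, 0, 0, 0.2]
    - [0, 0, 0, 0, 0, 0, 0.2]
    - [0, 0, 0, 0, 0, 0, 0.2]

```text
t: 13.78
tcp_pos: [594.4, 195.6, 39.1]
tool_rot: [3.14, -0.001, 1.104]
contact_force: [-0.2, -0.0, -1.1]
width: 20.0
grasp_force: 39.3
```

servo_tool:
  plan:
    - [0, 0, 0.15, 0, 0, 0, 0.2]
    - [0, 0, 0.15, 0, 0, 0, 0.2]
    - [0, 0, 0, 0, 0, 0, 0.2]

```text
t: 14.03
tcp_pos: [593.9, 195.7, 35.3]
tool_rot: [3.141, -0.0, 1.104]
contact_force: [-0.3, 0.6, -0.9]
width: 20.0
grasp_force: 39.3
```

servo_tool:
  plan:
    - [-0.12, -0.04, 0.1, 0, 0, 0, 0.2]
    - [0, 0, 0.15, 0, 0, 0, 0.2]
    - [0, 0, 0.1, 0, 0, 0, 0.2]
    - [0, 0, 0, 0, 0, 0, 0.2]

```text
t: 14.37
tcp_pos: [592.5, 194.6, 31.1]
tool_rot: [-3.141, 0.0, 1.104]
contact_force: [0.2, 0.8, -0.9]
width: 20.6
grasp_force: 39.3
```

servo_tool:
  plan:
    - [0, 0, 0.1, 0, 0, 0, 0.2]
    - [0, 0, 0.05, 0, 0, 0, 0.2]
    - [0, 0, 0, 0, 0, 0, 0.2]

```text
t: 14.62
tcp_pos: [592.8, 194.7, 30.2]
tool_rot: [3.142, -0.0, 1.104]
contact_force: [-0.1, -0.8, -0.4]
width: 20.2
grasp_force: 39.3
```

servo_tool:
  plan:
    - [0, 0, 0.05, 0, 0, 0, 0.2]
    - [0, 0, 0.03, 0, 0, 0, 0.2]
    - [0, 0, 0, 0, 0, 0, 0.2]

```text
t: 14.87
tcp_pos: [592.9, 194.8, 30.1]
tool_rot: [3.141, -0.0, 1.104]
contact_force: [-1.2, -0.6, 3.6]
width: 20.1
grasp_force: 39.8
```

Contact; release. Then rise and head towards w200 at about (450.4,-228.8).

servo_tool:
  plan:
    - [0, 0, 0, 0, 0, 0, 0.35]
    - [0, 0, 0, 0, 0, 0, 0.45]
    - [0, 0, 0, 0, 0, 0, 0.45]
    - [0, 0, 0, 0, 0, 0, 0.45]
    - [0, 0, -0.6, 0, 0, 0, 0.45]
    - [0, 0, -2, 0, 0, 0, 0.45]
    - [0, 0, -3, 0, 0, 0, 0.5]
    - [0, 0, -3, 0, 0, 0, 0.5]

```text
t: 15.53
tcp_pos: [591.6, 194.4, 114.9]
tool_rot: [-3.139, 0.002, 1.104]
contact_force: [-0.1, -0.3, -0.3]
width: 42.9
grasp_force: 0.0
```

servo_tool:
  plan:
    - [-2, 0, -1.5, 0, 0, 0, 0.5]
    - [0, 0, 0, 0, 0, 0, 0.5]
    - [0, 0, 0, 0, 0, 0, 0.5]
    - [0, 0, 0, 0, 0, 0, 0.5]

```text
t: 15.87
tcp_pos: [583.5, 177.0, 129.5]
tool_rot: [-3.141, 0.0, 1.104]
contact_force: [-0.4, -0.4, 0.6]
width: 42.5
grasp_force: 0.0
```

Run:
```python
from h import *
T=pose(get_state());im,d=get_image('wrist');P=cloud('wrist',d,T)
for c,h in [((609.3,228.5),41),((592.8,195),49),((553.4,115.9),59)]:
    q=P[(np.abs(P[...,2]-h)<2.5)&(np.hypot(P[...,0]-c[0],P[...,1]-c[1])<18)]
    if len(q): print(h,len(q),((q.min(0)+q.max(0))/2).round(1),np.ptp(q,0).round(1),np.median(q[:,2]))
go(450.4,-228.8,130,63.3)
```

```text
41 726 [609.2 228.7  41. ] [15.9 16.2  5. ] 40.99782318917805
49 1084 [593.1 195.2  49. ] [20.3 20.5  5. ] 49.160545914226205
59 1332 [553.5 115.8  58.9] [25.9 25.6  4.9] 59.23043266523989
t 15.92 tcp [583.  177.  128.5] shift cm in tool axes (after turn: [-42.21   6.39  -0.15]) now [-42.21   6.41  -0.11] turn deg [-0.13  0.07 -0.04]
```

servo_tool:
  plan:
    - [-3, 0.4, 0, 0, 0, 0, 0.55]
    - [-4, 0.6, 0, 0, 0, 0, 0.55]
    - [-4, 0.6, 0, 0, 0, 0, 0.55]
    - [-4, 0.6, 0, 0, 0, 0, 0.55]
    - [-4, 0.6, 0, 0, 0, 0, 0.55]
    - [-4, 0.6, 0, 0, 0, 0, 0.55]
    - [-4, 0.6, 0, 0, 0, 0, 0.55]
    - [-4, 0.6, 0, 0, 0, 0, 0.55]

```text
t: 16.58
tcp_pos: [483.7, -121.5, 128.2]
tool_rot: [-3.138, -0.0, 1.105]
contact_force: [0.6, -0.4, -0.4]
width: 47.2
grasp_force: 0.0
```

servo_tool:
  plan:
    - [-4, 0.6, 0, 0, 0, 0, 0.55]
    - [-4, 0.6, 0, 0, 0, 0, 0.55]
    - [-2.5, 0.6, 0, 0, 0, 0, 0.55]
    - [-0.7, 0, 0, 0, 0, 0, 0.55]
    - [0, 0, 0, 0, 0, 0, 0.55]
    - [0, 0, 0, 0, 0, 0, 0.55]
    - [0, 0, 0, 0, 0, 0, 0.55]

```text
t: 17.17
tcp_pos: [451.1, -227.2, 129.3]
tool_rot: [-3.14, -0.001, 1.106]
contact_force: [0.0, 0.3, 0.5]
width: 47.1
grasp_force: 0.0
```

Run:
```python
from h import *
im=knob((450.4,-228.8),49,25)
```

```text
knob 1589 [ 450.6 -228.6   48.8] [25.8 25.8  5.5]
t 17.22 tcp [ 451.3 -227.2  129.6] shift cm in tool axes (after turn: [-0.16  0.   10.46]) now [-1.700e-01  1.000e-02  1.046e+01] turn deg [-0.07 -0.04  0.09]
```

servo_tool:
  plan:
    - [-0.15, 0, 1.5, 0, 0, 0, 0.55]
    - [0, 0, 2.5, 0, 0, 0, 0.55]
    - [0, 0, 2.5, 0, 0, 0, 0.55]
    - [0, 0, 2, 0, 0, 0, 0.55]
    - [0, 0, 1.4, 0, 0, 0, 0.55]
    - [0, 0, 0.5, 0, 0, 0, 0.55]
    - [0, 0, 0, 0, 0, 0, 0.55]
    - [0, 0, 0, 0, 0, 0, 0.55]

```text
t: 17.88
tcp_pos: [450.9, -229.5, 26.7]
tool_rot: [3.141, -0.0, 1.106]
contact_force: [0.4, 0.2, -0.4]
width: 47.2
grasp_force: 0.0
```

servo_tool:
  plan:
    - [0, 0, 0, 0, 0, 0, 0.55]
    - [0, 0, 0, 0, 0, 0, 0.55]

```text
t: 18.05
tcp_pos: [451.6, -230.7, 27.9]
tool_rot: [3.139, 0.0, 1.105]
contact_force: [0.4, -0.2, 0.5]
width: 47.1
grasp_force: 0.0
```

servo_tool:
  plan:
    - [0.15, -0.1, 0.2, 0, 0, 0, 0.55]
    - [0, 0, 0, 0, 0, 0, 0.25]
    - [0, 0, 0, 0, 0, 0, 0.25]
    - [0, 0, 0, 0, 0, 0, 0.25]
    - [0, 0, 0, 0, 0, 0, 0.25]
    - [0, 0, 0, 0, 0, 0, 0.25]
    - [0, 0, 0, 0, 0, 0, 0.25]
  force: 50

```text
t: 18.63
tcp_pos: [450.7, -228.7, 24.9]
tool_rot: [3.14, -0.0, 1.104]
contact_force: [0.6, 1.0, 4.7]
width: 25.9
grasp_force: 49.1
```

servo_tool:
  plan:
    - [0, 0, -1, 0, 0, 0, 0.25]
    - [0, 0, -2.5, 0, 0, 0, 0.25]
    - [0, 0, -3.5, 0, 0, 0, 0.25]
    - [1, -0.1, -3, 0, 0, 0, 0.25]
    - [3, -0.4, -1, 0, 0, 0, 0.25]
    - [3.8, -0.6, 0, 0, 0, 0, 0.25]
    - [3.8, -0.6, 0, 0, 0, 0, 0.25]
    - [3.8, -0.6, 0, 0, 0, 0, 0.25]

```text
t: 19.3
tcp_pos: [498.7, -79.3, 134.3]
tool_rot: [-3.141, 0.0, 1.103]
contact_force: [1.0, -0.1, -1.8]
width: 26.2
grasp_force: 49.6
```

servo_tool:
  plan:
    - [3.8, -0.6, 0, 0, 0, 0, 0.25]
    - [3.8, -0.6, 0, 0, 0, 0, 0.25]
    - [3.8, -0.6, 0, 0, 0, 0, 0.25]
    - [3.8, -0.6, 0, 0, 0, 0, 0.25]
    - [3.8, -0.6, 0, 0, 0, 0, 0.25]
    - [3.2, -0.6, 0, 0, 0, 0, 0.25]
    - [1.8, -0.4, 1.5, 0, 0, 0, 0.25]
    - [0.5, 0, 1.5, 0, 0, 0, 0.25]

```text
t: 19.97
tcp_pos: [574.1, 160.1, 104.3]
tool_rot: [3.141, -0.002, 1.108]
contact_force: [-0.6, -0.2, -1.7]
width: 26.1
grasp_force: 49.6
```

servo_tool:
  plan:
    - [0, 0, 0, 0, 0, 0, 0.25]
    - [0, 0, 0, 0, 0, 0, 0.25]

```text
t: 20.13
tcp_pos: [571.4, 156.0, 102.0]
tool_rot: [-3.137, 0.004, 1.105]
contact_force: [0.7, 0.0, -1.7]
width: 26.3
grasp_force: 49.5
```

Run:
```python
from h import *
look('w7',(573.5,156.4),100,24)
```

```text
t 20.13 tcp [571.4 156.  102. ] shift cm in tool axes (after turn: [0.13 0.17 0.2 ]) now [0.13 0.17 0.2 ] turn deg [-0.24  0.22  0.  ]
felt px [324. 169.] ctr [591.9 193.3] dia 31.4 err 0.49 165 113
felt px [324.  92.] ctr [609.8 228.8] dia 23.6 err 0.12 132 132
held tool xyz [  0.   -0.4 -24. ] span [26.2 26.   5. ] 4296 px 278 359 319 388
```

servo_tool:
  plan:
    - [0.1, 0.15, 1, 0, 0, 0, 0.25]
    - [0, 0, 1.6, 0, 0, 0, 0.25]
    - [0, 0, 1.5, 0, 0, 0, 0.25]
    - [0, 0, 1, 0, 0, 0, 0.25]
    - [0, 0, 0.5, 0, 0, 0, 0.25]
    - [0, 0, 0.2, 0, 0, 0, 0.25]
    - [0, 0, 0, 0, 0, 0, 0.25]
    - [0, 0, 0, 0, 0, 0, 0.25]

```text
t: 20.85
tcp_pos: [575.9, 156.4, 47.1]
tool_rot: [3.14, -0.001, 1.104]
contact_force: [0.1, 1.0, -2.0]
width: 26.4
grasp_force: 49.6
```

servo_tool:
  plan:
    - [0, 0, 0.1, 0, 0, 0, 0.25]
    - [0, 0, 0.1, 0, 0, 0, 0.25]
    - [0, 0, 0, 0, 0, 0, 0.25]

```text
t: 21.1
tcp_pos: [575.6, 156.6, 44.7]
tool_rot: [3.141, -0.001, 1.104]
contact_force: [-0.7, -0.5, -1.4]
width: 26.2
grasp_force: 49.6
```

servo_tool:
  plan:
    - [-0.1, -0.15, 0, 0, 0, 0, 0.25]
    - [0, 0, 0.2, 0, 0, 0, 0.25]
    - [0, 0, 0.2, 0, 0, 0, 0.25]
    - [0, 0, 0, 0, 0, 0, 0.25]

```text
t: 21.43
tcp_pos: [572.9, 156.2, 39.5]
tool_rot: [-3.141, 0.001, 1.104]
contact_force: [0.4, -0.3, -1.6]
width: 26.0
grasp_force: 49.6
```

servo_tool:
  plan:
    - [0, 0, 0.15, 0, 0, 0, 0.25]
    - [0, 0, 0.15, 0, 0, 0, 0.25]
    - [0, 0, 0, 0, 0, 0, 0.25]

```text
t: 21.68
tcp_pos: [573.1, 156.2, 36.7]
tool_rot: [-3.141, 0.0, 1.104]
contact_force: [-0.6, 0.6, -2.9]
width: 26.3
grasp_force: 49.6
```

servo_tool:
  plan:
    - [0.02, 0.03, 0.1, 0, 0, 0, 0.25]
    - [0, 0, 0.05, 0, 0, 0, 0.25]
    - [0, 0, 0, 0, 0, 0, 0.25]

```text
t: 21.93
tcp_pos: [573.7, 156.3, 35.6]
tool_rot: [-3.141, 0.0, 1.104]
contact_force: [0.1, -0.1, -2.6]
width: 25.7
grasp_force: 49.6
```

servo_tool:
  plan:
    - [0, 0, 0.05, 0, 0, 0, 0.25]
    - [0, 0, 0, 0, 0, 0, 0.25]

```text
t: 22.1
tcp_pos: [573.8, 156.3, 35.2]
tool_rot: [3.142, -0.0, 1.104]
contact_force: [0.2, -0.6, -1.9]
width: 26.0
grasp_force: 49.6
```

servo_tool:
  plan:
    - [0, 0, 0.05, 0, 0, 0, 0.25]
    - [0, 0, 0.03, 0, 0, 0, 0.25]
    - [0, 0, 0, 0, 0, 0, 0.25]

```text
t: 22.35
tcp_pos: [573.9, 156.4, 35.0]
tool_rot: [3.141, -0.0, 1.104]
contact_force: [-0.9, 0.1, 1.1]
width: 26.1
grasp_force: 49.9
```

servo_tool:
  plan:
    - [0, 0, 0.03, 0, 0, 0, 0.25]
    - [0, 0, 0, 0, 0, 0, 0.4]
    - [0, 0, 0, 0, 0, 0, 0.5]
    - [0, 0, 0, 0, 0, 0, 0.5]
    - [0, 0, 0, 0, 0, 0, 0.5]
    - [0, 0, -0.6, 0, 0, 0, 0.5]
    - [0, 0, -2, 0, 0, 0, 0.5]
    - [0, 0, -3, 0, 0, 0, 0.5]

```text
t: 23.02
tcp_pos: [570.8, 155.8, 87.1]
tool_rot: [-3.135, 0.005, 1.104]
contact_force: [0.5, -0.2, -0.2]
width: 43.1
grasp_force: 0.0
```

servo_tool:
  plan:
    - [0, 0, -3, 0, 0, 0, 0.55]
    - [-1.5, 0, -2.5, 0, 0, 0, 0.65]
    - [-1.5, 0, 0, 0, 0, 0, 0.65]
    - [0, 0, 0, 0, 0, 0, 0.65]
    - [0, 0, 0, 0, 0, 0, 0.65]

```text
t: 23.43
tcp_pos: [560.6, 129.3, 145.9]
tool_rot: [3.141, -0.001, 1.103]
contact_force: [-1.0, 0.3, -0.3]
width: 55.6
grasp_force: 0.0
```

Run:
```python
from h import *
T=pose(get_state());im,d=get_image('wrist');P=cloud('wrist',d,T)
for c,h in [((609.3,228.5),41),((592.8,195),49),((573.4,156.2),59),((553.4,115.9),59)]:
    q=P[(np.abs(P[...,2]-h)<2.5)&(np.hypot(P[...,0]-c[0],P[...,1]-c[1])<18)]
    if len(q): print(h,len(q),((q.min(0)+q.max(0))/2).round(1),np.ptp(q,0).round(1),np.median(q[:,2]))
go(540.1,-371.1,150,63.3)
```

```text
41 800 [608.9 229.1  41. ] [16.5 16.2  4.9] 40.885538088554895
49 1150 [593.2 195.   49. ] [20.1 20.3  4.9] 49.18573893376772
59 1671 [574.2 156.   59. ] [25.4 25.7  4.9] 59.27520015709433
59 1420 [553.6 115.6  59. ] [25.6 25.8  4.9] 59.284481895043854
t 23.48 tcp [560.2 129.7 144.8] shift cm in tool axes (after turn: [-45.64  20.71  -0.52]) now [-45.61  20.76  -0.54] turn deg [-0.03 -0.02 -0.06]
```

servo_tool:
  plan:
    - [-2.5, 1.1, 0, 0, 0, 0, 0.65]
    - [-3.6, 1.6, 0, 0, 0, 0, 0.65]
    - [-3.6, 1.6, 0, 0, 0, 0, 0.65]
    - [-3.6, 1.6, 0, 0, 0, 0, 0.65]
    - [-3.6, 1.6, 0, 0, 0, 0, 0.65]
    - [-3.6, 1.6, 0, 0, 0, 0, 0.65]
    - [-3.6, 1.6, 0, 0, 0, 0, 0.65]
    - [-3.6, 1.6, 0, 0, 0, 0, 0.65]

```text
t: 24.15
tcp_pos: [544.9, -174.1, 143.5]
tool_rot: [-3.139, -0.0, 1.105]
contact_force: [1.6, 1.1, -0.2]
width: 55.4
grasp_force: 0.0
```

servo_tool:
  plan:
    - [-3.6, 1.6, 0, 0, 0, 0, 0.65]
    - [-3.6, 1.6, 0, 0, 0, 0, 0.65]
    - [-3.6, 1.6, 0, 0, 0, 0, 0.65]
    - [-3.6, 1.6, 0, 0, 0, 0, 0.65]
    - [-2.5, 1.5, 0, 0, 0, 0, 0.65]
    - [-1, 0.5, 0, 0, 0, 0, 0.65]
    - [0, 0, 0, 0, 0, 0, 0.65]
    - [0, 0, 0, 0, 0, 0, 0.65]

```text
t: 24.82
tcp_pos: [539.8, -369.8, 143.5]
tool_rot: [-3.139, -0.002, 1.104]
contact_force: [0.3, -0.3, -0.8]
width: 55.6
grasp_force: 0.0
```

servo_tool:
  plan:
    - [0, 0, 0, 0, 0, 0, 0.65]

```text
t: 24.9
tcp_pos: [540.2, -368.8, 144.4]
tool_rot: [-3.14, -0.001, 1.106]
contact_force: [0.3, 0.1, 0.0]
width: 55.3
grasp_force: 0.0
```

Run:
```python
from h import *
im=knob((540.1,-371.1),66,39);cv2.imwrite('pics/w8.png',im[:,:,::-1])
```

```text
knob 3009 [ 540.4 -371.1   66. ] [35.1 35.7  5.9]
t 24.95 tcp [ 540.3 -368.7  144.7] shift cm in tool axes (after turn: [-0.22  0.12 10.57]) now [-0.23  0.13 10.57] turn deg [-0.07 -0.06  0.09]
```

View pics/w8.png

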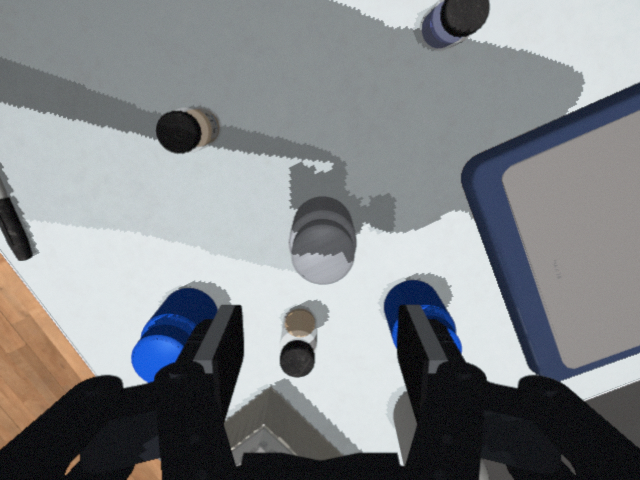

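The w500 is at (323,255), between the fingers. The blue look-alikes at (165,345) and (425,320) are clear of the finger line.

servo_tool:
  plan:
    - [-0.2, 0.1, 1.5, 0, 0, 0, 0.65]
    - [0, 0, 2.5, 0, 0, 0, 0.65]
    - [0, 0, 2.5, 0, 0, 0, 0.65]
    - [0, 0, 2, 0, 0, 0, 0.65]
    - [0, 0, 1.4, 0, 0, 0, 0.65]
    - [0, 0, 0.6, 0, 0, 0, 0.65]
    - [0, 0, 0, 0, 0, 0, 0.65]
    - [0, 0, 0, 0, 0, 0, 0.65]

```text
t: 25.62
tcp_pos: [540.4, -372.1, 40.8]
tool_rot: [3.141, -0.0, 1.106]
contact_force: [-0.5, -0.8, 0.9]
width: 55.6
grasp_force: 0.0
```

servo_tool:
  plan:
    - [0, 0, 0, 0, 0, 0, 0.65]
    - [0, 0, 0, 0, 0, 0, 0.65]
    - [0, 0, 0, 0, 0, 0, 0.65]

```text
t: 25.87
tcp_pos: [540.9, -373.7, 41.9]
tool_rot: [3.139, 0.001, 1.104]
contact_force: [0.6, 0.6, 0.2]
width: 55.2
grasp_force: 0.0
```

servo_tool:
  plan:
    - [0.15, -0.1, 0.3, 0, 0, 0, 0.65]
    - [0, 0, 0, 0, 0, 0, 0.65]
    - [0, 0, 0, 0, 0, 0, 0.35]
    - [0, 0, 0, 0, 0, 0, 0.35]
    - [0, 0, 0, 0, 0, 0, 0.35]
    - [0, 0, 0, 0, 0, 0, 0.35]
    - [0, 0, 0, 0, 0, 0, 0.35]
    - [0, 0, 0, 0, 0, 0, 0.35]
  force: 70

```text
t: 26.53
tcp_pos: [540.2, -371.5, 37.7]
tool_rot: [3.14, 0.0, 1.104]
contact_force: [0.4, -0.3, 3.0]
width: 36.2
grasp_force: 69.7
```

servo_tool:
  plan:
    - [0, 0, -1, 0, 0, 0, 0.35]
    - [0, 0, -2.5, 0, 0, 0, 0.35]
    - [0, 0, -3, 0, 0, 0, 0.35]
    - [0.8, -0.4, -3, 0, 0, 0, 0.35]
    - [2, -1.1, -2, 0, 0, 0, 0.35]
    - [3, -1.6, -0.5, 0, 0, 0, 0.35]
    - [3.5, -1.88, 0, 0, 0, 0, 0.35]
    - [3.5, -1.88, 0, 0, 0, 0, 0.35]

```text
t: 27.2
tcp_pos: [535.0, -225.0, 156.5]
tool_rot: [-3.14, -0.0, 1.102]
contact_force: [0.9, 0.9, -5.2]
width: 36.0
grasp_force: 71.1
```

servo_tool:
  plan:
    - [3.5, -1.88, 0, 0, 0, 0, 0.35]
    - [3.5, -1.88, 0, 0, 0, 0, 0.35]
    - [3.5, -1.88, 0, 0, 0, 0, 0.35]
    - [3.5, -1.88, 0, 0, 0, 0, 0.35]
    - [3.5, -1.88, 0, 0, 0, 0, 0.35]
    - [3.5, -1.88, 0, 0, 0, 0, 0.35]
    - [3, -1.6, 0, 0, 0, 0, 0.35]
    - [1.6, -0.9, 1.5, 0, 0, 0, 0.35]

```text
t: 27.87
tcp_pos: [528.3, 68.5, 143.9]
tool_rot: [3.14, -0.003, 1.108]
contact_force: [1.6, -0.1, -4.2]
width: 35.7
grasp_force: 71.3
```

servo_tool:
  plan:
    - [0.5, -0.2, 2, 0, 0, 0, 0.35]
    - [0, 0, 0.8, 0, 0, 0, 0.35]
    - [0, 0, 0, 0, 0, 0, 0.35]
    - [0, 0, 0, 0, 0, 0, 0.35]

```text
t: 28.2
tcp_pos: [527.1, 69.1, 112.6]
tool_rot: [-3.138, 0.003, 1.103]
contact_force: [0.2, -0.3, -4.9]
width: 35.5
grasp_force: 71.0
```

Run:
```python
from h import *
look('w9',(529.9,69.3),115,28)
```

```text
t 28.2 tcp [527.1  69.1 112.6] shift cm in tool axes (after turn: [ 0.14  0.24 -0.24]) now [ 0.14  0.24 -0.24] turn deg [-0.2   0.15 -0.08]
felt px [325. 151.] ctr [552.2 113.5] dia 37.8 err 0.54 192 163
felt px [326.  55.] ctr [575.  158.3] dia 36.9 err 0.43 209 208
held tool xyz [  0.6  -0.1 -28. ] span [35.5 35.2  5. ] 8615 px 264 376 310 407
```

View pics/w9.png

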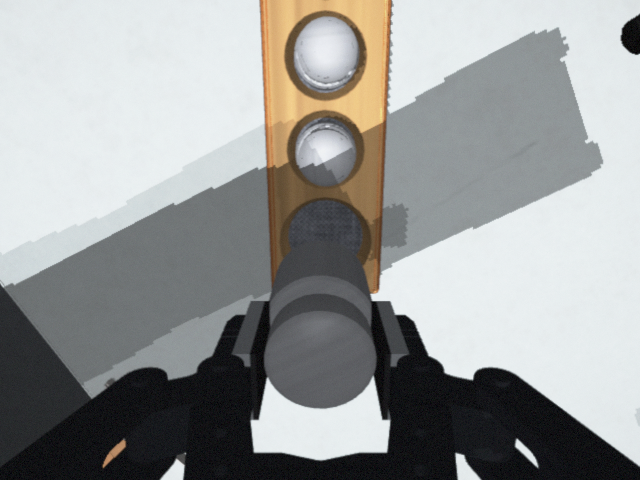

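The large well at (325,225) is half visible beneath the held weight, which is about 2.5 mm off to one side. Correcting on the way down.

servo_tool:
  plan:
    - [0.08, 0.15, 1, 0, 0, 0, 0.35]
    - [0, 0, 1.3, 0, 0, 0, 0.35]
    - [0, 0, 1.2, 0, 0, 0, 0.35]
    - [0, 0, 0.7, 0, 0, 0, 0.35]
    - [0, 0, 0.3, 0, 0, 0, 0.35]
    - [0, 0, 0, 0, 0, 0, 0.35]
    - [0, 0, 0, 0, 0, 0, 0.35]
    - [0, 0, 0, 0, 0, 0, 0.35]

```text
t: 28.92
tcp_pos: [531.0, 69.9, 69.9]
tool_rot: [3.14, -0.001, 1.104]
contact_force: [0.2, -0.3, -4.4]
width: 35.8
grasp_force: 71.1
```

Run:
```python
from h import *
go(529.9,69,48,63.3)
```

```text
t 28.92 tcp [531.   69.9  69.9] shift cm in tool axes (after turn: [-0.13 -0.06  2.19]) now [-0.13 -0.07  2.19] turn deg [ 0.08 -0.04 -0.04]
```

servo_tool:
  plan:
    - [-0.1, -0.05, 0.4, 0, 0, 0, 0.35]
    - [0, 0, 0.5, 0, 0, 0, 0.35]
    - [0, 0, 0.4, 0, 0, 0, 0.35]
    - [0, 0, 0.2, 0, 0, 0, 0.35]
    - [0, 0, 0, 0, 0, 0, 0.35]
    - [0, 0, 0, 0, 0, 0, 0.35]

```text
t: 29.42
tcp_pos: [529.1, 69.3, 53.7]
tool_rot: [-3.141, 0.0, 1.104]
contact_force: [0.5, 0.3, -4.2]
width: 35.8
grasp_force: 71.1
```

servo_tool:
  plan:
    - [0, 0, 0.1, 0, 0, 0, 0.35]
    - [0, 0, 0.1, 0, 0, 0, 0.35]
    - [0, 0, 0, 0, 0, 0, 0.35]

```text
t: 29.67
tcp_pos: [529.5, 69.3, 52.1]
tool_rot: [3.142, 0.0, 1.104]
contact_force: [-0.7, 0.6, -4.3]
width: 36.0
grasp_force: 71.1
```

servo_tool:
  plan:
    - [0, 0.02, 0.15, 0, 0, 0, 0.35]
    - [0, 0, 0.1, 0, 0, 0, 0.35]
    - [0, 0, 0, 0, 0, 0, 0.35]

```text
t: 29.92
tcp_pos: [529.5, 69.1, 49.3]
tool_rot: [-3.141, 0.0, 1.104]
contact_force: [-0.1, -0.6, -5.3]
width: 35.9
grasp_force: 71.1
```

servo_tool:
  plan:
    - [0, 0, 0.1, 0, 0, 0, 0.35]
    - [0, 0, 0, 0, 0, 0, 0.35]

```text
t: 30.08
tcp_pos: [529.5, 69.1, 48.4]
tool_rot: [-3.141, 0.0, 1.104]
contact_force: [-0.2, 0.8, -5.9]
width: 35.9
grasp_force: 71.1
```

servo_tool:
  plan:
    - [0, 0, 0.05, 0, 0, 0, 0.35]
    - [0, 0, 0, 0, 0, 0, 0.35]

```text
t: 30.25
tcp_pos: [529.6, 69.1, 48.0]
tool_rot: [-3.142, 0.0, 1.104]
contact_force: [-0.4, -0.7, -4.9]
width: 35.9
grasp_force: 71.1
```

servo_tool:
  plan:
    - [0, 0, 0.05, 0, 0, 0, 0.35]
    - [0, 0, 0, 0, 0, 0, 0.35]

```text
t: 30.42
tcp_pos: [529.7, 69.2, 47.7]
tool_rot: [3.141, -0.0, 1.104]
contact_force: [0.8, -0.5, -4.1]
width: 36.1
grasp_force: 71.3
```

servo_tool:
  plan:
    - [0, 0, 0.04, 0, 0, 0, 0.35]
    - [0, 0, 0, 0, 0, 0, 0.35]

```text
t: 30.58
tcp_pos: [529.8, 69.2, 47.7]
tool_rot: [3.141, -0.0, 1.104]
contact_force: [-1.5, 0.1, -1.7]
width: 36.1
grasp_force: 71.5
```

Contact (the load is coming off). Ease down a touch more, then release.

servo_tool:
  plan:
    - [0, 0, 0.04, 0, 0, 0, 0.35]
    - [0, 0, 0, 0, 0, 0, 0.35]
    - [0, 0, 0, 0, 0, 0, 0.5]
    - [0, 0, 0, 0, 0, 0, 0.65]
    - [0, 0, 0, 0, 0, 0, 0.65]
    - [0, 0, 0, 0, 0, 0, 0.65]
    - [0, 0, -0.6, 0, 0, 0, 0.65]
    - [0, 0, -2, 0, 0, 0, 0.65]

```text
t: 31.25
tcp_pos: [527.0, 69.1, 70.0]
tool_rot: [-3.136, 0.003, 1.104]
contact_force: [-1.0, 0.8, -0.7]
width: 55.4
grasp_force: 0.0
```

servo_tool:
  plan:
    - [0, 0, -3, 0, 0, 0, 0.65]
    - [0, 0, -3, 0, 0, 0, 0.65]
    - [0, 0, -3, 0, 0, 0, 0.65]
    - [-2, 0, -2, 0, 0, 0, 0.65]
    - [-3, 0, 0, 0, 0, 0, 0.65]
    - [-2, 0, 0, 0, 0, 0, 0.65]
    - [0, 0, 0, 0, 0, 0, 0.65]
    - [0, 0, 0, 0, 0, 0, 0.65]

```text
t: 31.92
tcp_pos: [498.3, 6.1, 183.6]
tool_rot: [3.14, -0.001, 1.102]
contact_force: [-0.3, -0.7, -1.0]
width: 55.4
grasp_force: 0.0
```

Run:
```python
from h import *
T=pose(get_state());im,d=get_image('wrist');cv2.imwrite('pics/w10.png',im[:,:,::-1]);P=cloud('wrist',d,T)
for c,h in [((609.3,228.5),41),((592.8,195),49),((573.4,156.2),59),((553.4,115.9),59),((530,69.3),76)]:
    q=P[(np.abs(P[...,2]-h)<2.5)&(np.hypot(P[...,0]-c[0],P[...,1]-c[1])<24)]
    if len(q): print(h,len(q),((q.min(0)+q.max(0))/2).round(1),np.ptp(q,0).round(1),np.median(q[:,2]))
```

```text
59 1679 [553.1 115.6  59. ] [25.7 25.1  5. ] 59.29029295864632
76 3129 [529.9  69.3  76. ] [35.4 35.2  5. ] 76.37125761833394
```

View pics/w10.png

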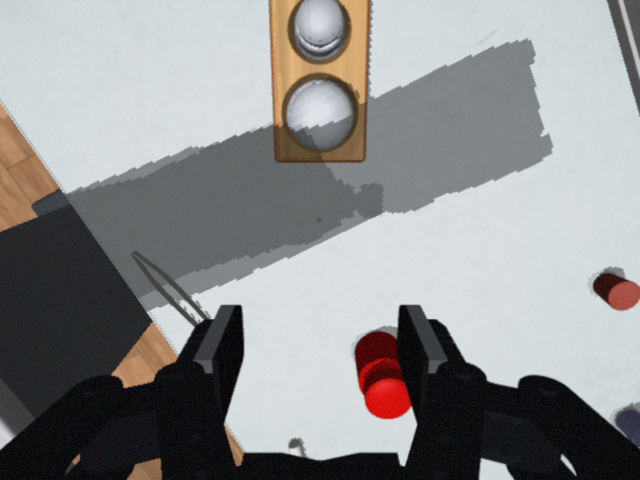

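The w500 at (320,115) stands seated and upright, with its top at 76 mm. The home weight at (320,28) hasn't moved. The robot is clear of everything, so I'm handing in.

```bash
python3 -c "
from bench import *
print(close_job())"
```

```text
the job is handed in; nothing more can be done
None
```

All four weights were set down upright in their own wells, smallest to largest, the home weight stayed where it was, and I handed the job in at about 32 s of the 107 s allowed.

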